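# Open the grease caddy and turn the tub's label to the front

### The arm

A 7-joint arm with a two-finger parallel gripper is mounted at the origin on the work surface. World frame = base frame: x ahead of the robot, y to its left, z up, the work surface at z = 0. Lengths are in m, angles in rad, forces in N, time in s.
With the tool pointing down it reaches from about 0.4 to 0.85 m from the base axis. Payload 4.5 kg.
Tool frame: the origin (TCP) lies between the finger pads; the fingertips stand r.tip_reach ahead of it and the grasp point (between the pads) lies 11 mm behind it (r.tip_reach is the distance from the TCP to the fingertips, in m); z points along the fingers, y is the line along which they close (so a half turn about z gives the same grasp; the last joint's range is limited). The gripper opens to 88 mm and grips with 3 to 60 N. Pads are 18 mm wide; open, the fingers measure 123 mm over their backs; the gripper's body (75 mm by 187 mm) begins 45 mm behind the grasp point.
Start: joints at [1.247, 0.689, -0.195, 1.565, 0.157, 0.902, -0.215], TCP at [0.219, -0.585, 0.247] pointing down, gripper open.
Joint ranges: [-3.01, 3.01], [-0.46, 2.08], [-1.47, 1.51], [0.13, 2.56], [-1, 4.14], [0.04, 2.09], [-2.66, 2.66]. Speed limits (rad/s): [2.57, 2.57, 3.14, 3.14, 3.14, 3.14, 3.14].

### API

Orientations are given as a unit quaternion [x, y, z, w].
In Python, from plant import r, vision, workorder gives the robot as it stands.
- The arm moves only by the tool drive_tool, never from a script. Its argument "targets" is a list of rows, each an object of numbers: "tx", "ty", "tz": the shift along the world's x, y, z in units of 0.03 m (1.0 is 0.03 m); "wx", "wy", "wz": the turn, a rotation vector about the world's x, y, z in units of 60 degrees (1.0 is 60 degrees); "claw": the opening, from -1 (shut) to 1 (fully open). A call has exactly 8 rows; each row shifts and turns the commanded pose from where the row before left it; what a row does not reach is not made up. A row lasts 1/10 s, in which the tool goes at most 50 mm and 8.59 degrees, less where a joint would pass 70% of its speed; a pose out of reach is approached as far as the arm can. A call with a number of a shift or a turn outside -1 to 1 is refused whole. A call with a gripper value outside its range is refused whole. The fingers move at their own pace and stop on an object; "force" is the grip in N (left out, the last holds). Time passes only in rows, so rows that do not move let the fingers close, or fill a call up. It gives the time, the measured TCP pose, the force, the opening and the grip force at its end, in the units of the state.
- r.get_state(): the state, without advancing time (a new reading comes with each control period).
- vision.snapshot(name): name is "scene" or "top" or "wrist"; returns a dict with "image" (480x640x3 uint8, blue, green, red), "range_z" (480x640 float32, m along the optical axis (not along the pixel's ray), 0 where there is no reading), "K" (3x3 intrinsics, pixels), "cam_to_world" (4x4, takes a point from camera to world coordinates). Camera axes: x right, y up, looking along -z (the intrinsics and any distortion apply to the point x, -y, -z); pixel columns grow to the right and rows downward; lengths in m; the calibration is good to about 2 mm. The wrist camera is an equidistant fisheye: a pixel r from the principal point sees the ray r / f radians off the axis. A picture is of the moment at which its call begins.
- workorder.finish_job(): hands the job in; it is judged then, once.
The state is a dict: "clock": time; "q": joint angles; "qd": joint speeds; "joint_torque": joint torques, N m; "tool_pos": TCP position; "eef_rot": TCP orientation; "contact_force": force on the tool from outside, world axes, zero at the start; "moment": the same for the moment, N m; "opening": opening from 0.0 (shut) to 1.0 (fully open); "finger_force": force on a finger pad.
Only numpy, scipy, OpenCV 4.12 (cv2) and the standard library are available. Lean on these libraries where they do the work, as an engineer would, in place of code of your own. Each camera call takes 0.05 s, during which the arm holds its last target. There are 200 camera calls.

### The job

Press the caddy's sprung hook down through the gap between its guard cheeks so that the lid springs fully open. Then roll the round grease tub inside by its edge with a fingertip until its paper label faces squarely out of the caddy's cut-away front, and let go; leave the lid open and do not disturb the other things on the bench.

Things in the scene. Friction and masses are not known exactly. Their poses are not given: they have to be found in the camera images.
- caddy: Square grey sheet-steel box fixed to the bench, 170 x 170 mm, walls 4 mm thick, 112 mm high. Origin: centre of its underside. +x points to its front, cut away in the middle (30 mm sill); -y to the lid's hinge side; the catch is on the +y side, where two upright guard cheeks 50 mm apart (inner faces at x = +-25 mm) stick out to y = 195 mm, tops at z = 118 mm, gap open above.
- hook_pad (a point): Centre of the upper face of the hook's tail pad, the place to press: dark steel, 36 mm (along caddy x) by 46 mm (along caddy y), lying between the guard cheeks. At rest it is at caddy (0, 160, 100) mm, 18 mm below the tops of the cheeks.
- hook (a joint): Sprung rocking hook (rad): 0 at rest, grows as its pad is pressed down, stop at 0.4. The pad sinks about 7 mm per 0.1 rad; the lid is freed at about 0.2 rad (15 mm of sink, about 5 N), the stop needs about 7 N. Springs back when let go. Its nose, over the lid's edge, is 30 mm wide, at caddy y = 87 to 105 mm, top at z = 133 mm.
- lid (a joint): Lid (rad): 0 shut (flat, hooked), 2.1 fully open (stop). Aluminium plate 166 x 178 mm, 4 mm thick, hinged along caddy x at caddy y = -85, z = 123 mm. Once freed, a spring swings it up and over to the -y side in 1 to 3 s and keeps it open, leaning outward (its edge then at caddy y about -175 mm, z about 278 mm).
- lid_edge (a point): Middle of the lid's free edge, 180 mm from the hinge line.
- tub_top (a point): Centre of the tub's flat top, on its axis. Round dark grease tub, 110 mm across its top, 86 mm tall, upright in the middle of the box on a sprung turntable; top 116 mm above the bench, 4 mm above the box walls. It cannot be lifted out. Pressed down it gives up to 10 mm against a spring (about 6 N at first, 1.5 N more per mm).
- tub (a joint): Turn of the tub about its upright axis (rad): 0 with the label to the back of the caddy, growing counterclockwise seen from above; label in front at +-3.14. Slight friction (0.05 N m); stays where it is left. A shut fingertip pressed about 5 mm down on the top near its edge (about 43 mm from the axis) and moved round in an arc carries it along.
- tub_label (a point): Point on the tub's upper edge, 55 mm from its axis, at the middle of the paper label. The label covers about 60 degrees of the tub's wall; a paper tongue 26 mm wide runs from it up over the edge and 30 mm inwards on the top, so it shows from above. It starts facing the back or a side of the caddy, never the front.
- caddy_front (a point): Fixed point straight in front of the tub's axis: where tub_label lies when the label faces squarely out of the front (caddy (55, 0, 116) mm).
- dish: Bystander: round steel parts dish, 130 mm across, 30 mm high, beside the caddy on its hinge side. Origin: centre of underside.
- gauge: Bystander: orange plastic tyre pressure gauge lying flat, about 130 mm long, dial 60 mm across, 23 mm high. Origin: underside, near the middle.
- charger: Bystander: grey plastic battery charger, 160 x 100 x 70 mm, toggle switch and carrying handle on top (100 mm high in all). Origin: centre of underside.
- weight: Bystander: chrome handlebar end weight standing upright, 38 mm across, 62 mm high. Origin: centre of underside.
- scraper: Bystander: stainless scraper lying flat, 160 mm long, 42 mm wide, 12 mm high. Origin: underside, near the middle.
- oil: Bystander: black oil bottle standing upright, 54 mm across, 150 mm high. Origin: centre of underside.
- spanner: Bystander: steel spanner lying flat, 180 mm long. Origin: underside.

How it is judged:
On the way, in this order (a step that is already met when the one before it is completed fails the run):
1. the hook is pressed and the lid springs fully open (value of joint lid above 1.8 rad), for 0.2 s.
2. the tub's label faces the front (horizontal distance between tub_label and caddy_front below 0.01 m), for 0.2 s.
At the end, for the whole second after the job is handed in: The lid stands open (over 1.8 rad), the hook has sprung back (under 0.05 rad) and the middle of the tub's label is within 10 mm (about 10 degrees) of the point straight in front of its axis (value of joint lid above 1.8 rad and horizontal distance between tub_label and caddy_front below 0.01 m and value of joint hook below 0.05 rad); the robot touches nothing.
It fails at once if one of the other things on the bench is shoved more than 30 mm or tipped over (distance of any of dish, gauge, charger, weight, scraper, oil, spanner from where it was at the start of the episode above 0.03 m or angle between any of dish, gauge, charger, weight, scraper, oil, spanner's own z axis and vertical above 0.5 rad).
It also fails if it takes over 58 s, if anything falls off the work surface, if the arm or the gripper's body presses on something with over 40 N, if the wrist force passes 120 N, or if a joint passes its speed limit or range.

## Working session

There is one attempt and no reset: what is moved stays moved. The work goes in short steps, Python scripts to look and compute and a tool call to move; the robot and the scene stay as the last step left them, time stands still between calls to the robot, and variables do not carry over. Pictures are saved under pics/ and viewed, at most 10 in all, crops included, and the job is handed in when it is done.

Besides the shell and the picture viewer there is one more tool, called after "Request:" as name(argument=value, ...), one argument or row to a line, values as JSON. drive_tool: Moves the arm, as the interface text tells. Its arguments: {"type":"object","properties":{"targets":{"type":"array","items":{"type":"object","properties":{"tx":{"type":"number"},"ty":{"type":"number"},"tz":{"type":"number"},"wx":{"type":"number"},"wy":{"type":"number"},"wz":{"type":"number"},"claw":{"type":"number"}}}},"force":{"type":"number"}},"required":["targets"]}

```bash
mkdir -p pics; ls; python3 - <<'E'
from plant import r, vision
import cv2,numpy as np
s=r.get_state();print({k:np.round(v,3) for k,v in s.items()},r.tip_reach)
a=[]
for n in("scene","top"):
    d=vision.snapshot(n);np.savez(f"{n}0.npz",**d);a.append(d["image"]);print(n,np.round(d["K"],1).tolist(),np.round(d["cam_to_world"],3).tolist())
cv2.imwrite("pics/scene0.png",a[0]);cv2.imwrite("pics/top0.png",a[1])
E
```

```text
pics
{'clock': np.float64(0.0), 'q': array([ 1.247,  0.69 , -0.195,  1.566,  0.157,  0.902, -0.215]), 'qd': array([ 0.   ,  0.001,  0.001,  0.001, -0.001, -0.001,  0.002]), 'joint_torque': array([-0.0000e+00, -5.2756e+01, -1.2670e+00, -1.5342e+01, -5.3000e-02,
        6.0000e-03,  0.0000e+00]), 'tool_pos': array([ 0.219, -0.585,  0.246]), 'eef_rot': array([ 0.984,  0.178, -0.   , -0.001]), 'contact_force': array([ 0.206, -0.488,  0.034]), 'moment': array([ 0.025, -0.011,  0.006]), 'finger_force': np.float64(0.0), 'opening': np.float64(0.998)} 0.008
scene [[511.9, 0.0, 315.7], [0.0, 511.9, 238.3], [0.0, 0.0, 1.0]] [[0.205, -0.678, 0.705, 1.409], [0.979, 0.138, -0.152, -0.137], [0.006, 0.722, 0.692, 0.919], [0.0, 0.0, 0.0, 1.0]]
top [[480.7, 0.0, 318.5], [0.0, 480.7, 238.1], [0.0, 0.0, 1.0]] [[-0.02, 0.986, -0.164, 0.374], [-1.0, -0.019, 0.012, 0.031], [0.009, 0.164, 0.986, 1.303], [0.0, 0.0, 0.0, 1.0]]
```

View pics/top0.png

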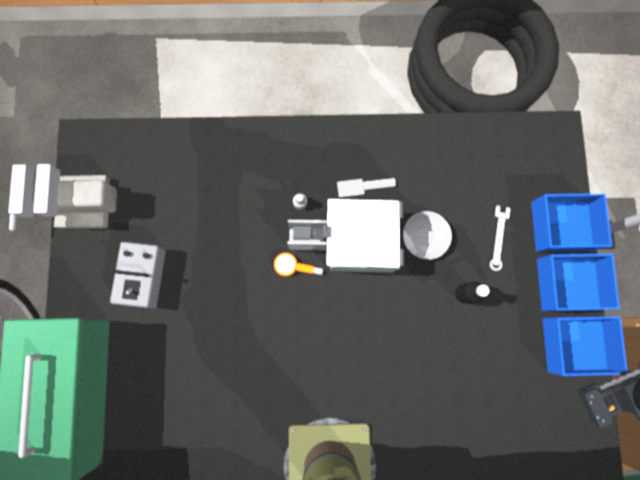

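View pics/scene0.png

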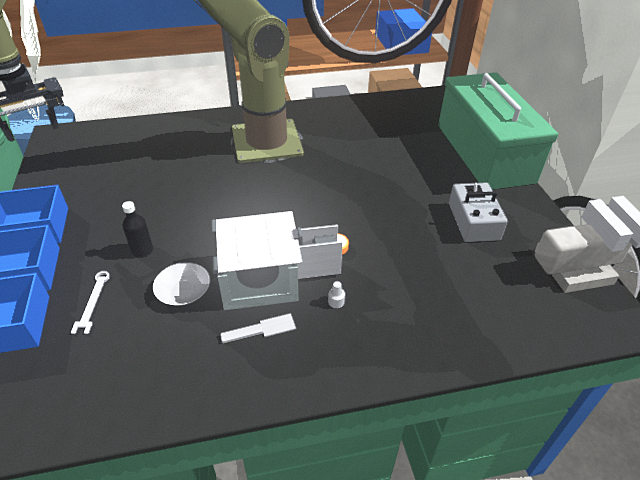

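The top view shows the caddy's lid at about px (364,235), with the hook arm and cheeks at about (308,234), so the catch faces world +y. In the scene view the cut-away front faces the far side (world +x). The gauge, weight, scraper and dish are close by.

```bash
cat > h.py <<'E'
import numpy as np,cv2
def rays(d,uv):
    K=np.array(d["K"]);T=np.array(d["cam_to_world"]);uv=np.atleast_2d(uv).astype(float)
    c=np.c_[(uv[:,0]-K[0,2])/K[0,0],-(uv[:,1]-K[1,2])/K[1,1],-np.ones(len(uv))]
    return T[:3,3],c@T[:3,:3].T
def plane(d,uv,z):
    o,v=rays(d,uv);return o+v*((z-o[2])/v[:,2])[:,None]
def cloud(d):
    o,v=rays(d,np.stack(np.meshgrid(np.arange(640),np.arange(480)),-1).reshape(-1,2))
    return (o+v*d["range_z"].reshape(-1,1)).reshape(480,640,3)
E
python3 - <<'E'
from h import *
for n in("top","scene"):
    d=dict(np.load(n+"0.npz"));P=cloud(d);X,Y,Z=P[...,0],P[...,1],P[...,2]
    reg=(X>.25)&(X<.65)&(Y>-.35)&(Y<.3)&(d["range_z"]>0)
    m=(reg&(Z>.118)&(Z<.131)).astype(np.uint8)
    m=cv2.morphologyEx(m,cv2.MORPH_OPEN,np.ones((7,7)))
    cs,_=cv2.findContours(m,0,2);c=max(cs,key=cv2.contourArea)
    for zz in(.125,):
        w=plane(d,c[:,0],zz)[:,:2].astype(np.float32)
        rc=cv2.minAreaRect(w);print(n,rc,cv2.boxPoints(rc).round(4).tolist(), Z[m>0].mean())
    # cheeks/hook
    for lo,hi in((.11,.118),(.09,.107),(.128,.14)):
        q=P[reg&(Z>lo)&(Z<hi)&(Y>.0)]
        if len(q):print(lo,len(q),q.min(0).round(3),q.max(0).round(3),q.mean(0).round(3))
E
```

```text
top ((0.5736399292945862, -0.12738746404647827), (0.11414607614278793, 0.15363359451293945), 87.25233459472656) [[0.4941999912261963, -0.18070000410079956], [0.647599995136261, -0.18809999525547028], [0.6531000137329102, -0.07410000264644623], [0.49959999322891235, -0.06669999659061432]] 0.1263043127569579
0.11 98 [0.556 0.    0.11 ] [0.619 0.093 0.118] [0.583 0.049 0.116]
0.09 433 [0.555 0.001 0.09 ] [0.614 0.091 0.107] [0.586 0.049 0.099]
0.128 25 [0.57  0.    0.129] [0.599 0.005 0.139] [0.584 0.003 0.135]
scene ((0.5715852379798889, -0.12346179783344269), (0.11845273524522781, 0.15463344752788544), 88.21268463134766) [[0.4925000071525574, -0.18019999563694], [0.6470000147819519, -0.1851000040769577], [0.6506999731063843, -0.06669999659061432], [0.49619999527931213, -0.061900001019239426]] 0.12733777095446333
0.11 224 [0.556 0.    0.11 ] [0.621 0.097 0.118] [0.591 0.047 0.114]
0.09 584 [0.556 0.    0.09 ] [0.621 0.097 0.107] [0.588 0.049 0.099]
0.128 36 [0.569 0.    0.128] [0.6   0.007 0.139] [0.587 0.003 0.136]
```

```bash
python3 - <<'E'
from h import *
for n in("top","scene"):
    d=dict(np.load(n+"0.npz"));P=cloud(d);X,Y,Z=P[...,0],P[...,1],P[...,2]
    reg=(X>.25)&(X<.75)&(Y>-.35)&(Y<.3)&(d["range_z"]>0)
    m=(reg&(Z>.115)&(Z<.135)).astype(np.uint8)
    m=cv2.morphologyEx(m,cv2.MORPH_OPEN,np.ones((9,9)))
    cs,_=cv2.findContours(m,0,2);c=max(cs,key=cv2.contourArea)
    w=plane(d,c[:,0],.125)[:,:2].astype(np.float32)
    rc=cv2.minAreaRect(w);print(n,rc,cv2.boxPoints(rc).round(4).tolist(), Z[m>0].mean())
    q=P[reg&(Z>.09)&(Z<.107)&(Y>.005)]
    bx=cv2.minAreaRect(q[:,:2].astype(np.float32));print(bx)
    q=P[reg&(Z>.02)&(Z<.2)&~((Y>-.2)&(Y<.1)&(X>.48)&(X<.67))]
    print("other max z by y:",[(y/100,round(float(q[(q[:,1]>y/100)&(q[:,1]<y/100+.05)][:,2].max(initial=0)),3)) for y in range(-35,30,5)])
E
```

```text
top ((0.5809537768363953, -0.10035277158021927), (0.18837369978427887, 0.16611573100090027), 87.47927856445312) [[0.49380001425743103, -0.1907999962568283], [0.6597999930381775, -0.1981000006198883], [0.6680999994277954, -0.00989999994635582], [0.5020999908447266, -0.0026000000070780516]] 0.12660627420141404
((0.5848010182380676, 0.048745010048151016), (0.08471491932868958, 0.05627882480621338), 88.10368347167969)
other max z by y: [(-0.35, 0.096), (-0.3, 0.037), (-0.25, 0.035), (-0.2, 0.0), (-0.15, 0.0), (-0.1, 0.0), (-0.05, 0.0), (0.0, 0.036), (0.05, 0.068), (0.1, 0.029), (0.15, 0.0), (0.2, 0.0), (0.25, 0.0)]
scene ((0.5794224143028259, -0.0980149433016777), (0.1907046139240265, 0.1690039038658142), 88.04605865478516) [[0.4916999936103821, -0.19040000438690186], [0.6606000065803528, -0.19619999825954437], [0.6671000123023987, -0.00559999980032444], [0.498199999332428, 0.00019999999494757503]] 0.12751947738425462
((0.5886002779006958, 0.05084807053208351), (0.08864600211381912, 0.062168702483177185), 87.08698272705078)
other max z by y: [(-0.35, 0.1), (-0.3, 0.035), (-0.25, 0.035), (-0.2, 0.0), (-0.15, 0.0), (-0.1, 0.0), (-0.05, 0.113), (0.0, 0.034), (0.05, 0.067), (0.1, 0.03), (0.15, 0.0), (0.2, 0.0), (0.25, 0.0)]
```

Request:
drive_tool(
  targets=[
    {"tx": 0.5, "ty": 0.9, "wz": 0.047, "claw": -1},
    {"tx": 0.5, "ty": 0.9, "wz": 0.047, "claw": -1},
    {"tx": 0.5, "ty": 0.9, "wz": 0.047, "claw": -1},
    {"tx": 0.5, "ty": 0.9, "wz": 0.047, "claw": -1},
    {"tx": 0.5, "ty": 0.9, "wz": 0.047, "claw": -1},
    {"tx": 0.5, "ty": 0.9, "wz": 0.047, "claw": -1},
    {"tx": 0.5, "ty": 0.9, "wz": 0.047, "claw": -1},
    {"tx": 0.5, "ty": 0.9, "wz": 0.047, "claw": -1},
  ],
)

```text
validation failed for argument at $.ta...
```

Request:
drive_tool(
  targets=[
    {"tx": 0.5, "ty": 0.9, "wz": 0.047, "claw": -1},
    {"tx": 0.5, "ty": 0.9, "wz": 0.047, "claw": -1},
    {"tx": 0.5, "ty": 0.9, "wz": 0.047, "claw": -1},
    {"tx": 0.5, "ty": 0.9, "wz": 0.047, "claw": -1},
    {"tx": 0.5, "ty": 0.9, "wz": 0.047, "claw": -1},
    {"tx": 0.5, "ty": 0.9, "wz": 0.047, "claw": -1},
    {"tx": 0.5, "ty": 0.9, "wz": 0.047, "claw": -1},
    {"tx": 0.5, "ty": 0.9, "wz": 0.047, "claw": -1},
  ],
)

```text
validation failed for argument at $.ta...
```

Request:
drive_tool(
  targets=[
    {"tx": 0.5, "ty": 0.9, "wz": 0.047, "claw": -1},
    {"tx": 0.5, "ty": 0.9, "wz": 0.047, "claw": -1},
    {"tx": 0.5, "ty": 0.9, "wz": 0.047, "claw": -1},
    {"tx": 0.5, "ty": 0.9, "wz": 0.047, "claw": -1},
    {"tx": 0.5, "ty": 0.9, "wz": 0.047, "claw": -1},
    {"tx": 0.5, "ty": 0.9, "wz": 0.047, "claw": -1},
    {"tx": 0.5, "ty": 0.9, "wz": 0.047, "claw": -1},
    {"claw": -1},
  ],
)

```text
validation failed for argument at $.ta...
```

Request:
drive_tool(
  targets=[
    {"tx": 0.5, "ty": 0.9, "tz": 0, "wx": 0, "wy": 0, "wz": 0.047, "claw": -1},
    {"tx": 0.5, "ty": 0.9, "tz": 0, "wx": 0, "wy": 0, "wz": 0.047, "claw": -1},
    {"tx": 0.5, "ty": 0.9, "tz": 0, "wx": 0, "wy": 0, "wz": 0.047, "claw": -1},
    {"tx": 0.5, "ty": 0.9, "tz": 0, "wx": 0, "wy": 0, "wz": 0.047, "claw": -1},
    {"tx": 0.5, "ty": 0.9, "tz": 0, "wx": 0, "wy": 0, "wz": 0.047, "claw": -1},
    {"tx": 0.5, "ty": 0.9, "tz": 0, "wx": 0, "wy": 0, "wz": 0.047, "claw": -1},
    {"tx": 0.5, "ty": 0.9, "tz": 0, "wx": 0, "wy": 0, "wz": 0.047, "claw": -1},
    {"tx": 0.5, "ty": 0.9, "tz": 0, "wx": 0, "wy": 0, "wz": 0.047, "claw": -1},
  ],
)

```text
clock: 0.9
tool_pos: [0.3392, -0.3682, 0.2465]
eef_rot: [0.93, 0.368, -0.0, -0.0]
contact_force: [0.2, -0.2, 0.4]
opening: 0.296
finger_force: 0.0
```

Request:
drive_tool(
  targets=[
    {"tx": 0.5, "ty": 0.9, "tz": 0, "wx": 0, "wy": 0, "wz": 0.047, "claw": -1},
    {"tx": 0.5, "ty": 0.9, "tz": 0, "wx": 0, "wy": 0, "wz": 0.047, "claw": -1},
    {"tx": 0.5, "ty": 0.9, "tz": 0, "wx": 0, "wy": 0, "wz": 0.047, "claw": -1},
    {"tx": 0.5, "ty": 0.9, "tz": 0, "wx": 0, "wy": 0, "wz": 0.047, "claw": -1},
    {"tx": 0.5, "ty": 0.9, "tz": 0, "wx": 0, "wy": 0, "wz": 0.047, "claw": -1},
    {"tx": 0.5, "ty": 0.9, "tz": 0, "wx": 0, "wy": 0, "wz": 0.047, "claw": -1},
    {"tx": 0.5, "ty": 0.9, "tz": 0, "wx": 0, "wy": 0, "wz": 0.047, "claw": -1},
    {"tx": 0.5, "ty": 0.9, "tz": 0, "wx": 0, "wy": 0, "wz": 0.047, "claw": -1},
  ],
)

```text
clock: 1.7
tool_pos: [0.4591, -0.1523, 0.2465]
eef_rot: [0.84, 0.543, -0.0, -0.0]
contact_force: [0.9, -0.2, 0.1]
opening: 0.006
finger_force: 0.0
```

Request:
drive_tool(
  targets=[
    {"tx": 0.5, "ty": 0.9, "tz": 0, "wx": 0, "wy": 0, "wz": 0.047, "claw": -1},
    {"tx": 0.5, "ty": 0.9, "tz": 0, "wx": 0, "wy": 0, "wz": 0.047, "claw": -1},
    {"tx": 0.5, "ty": 0.9, "tz": 0, "wx": 0, "wy": 0, "wz": 0.047, "claw": -1},
    {"tx": 0.5, "ty": 0.9, "tz": 0, "wx": 0, "wy": 0, "wz": 0.047, "claw": -1},
    {"tx": 0.5, "ty": 0.9, "tz": 0, "wx": 0, "wy": 0, "wz": 0.047, "claw": -1},
    {"tx": 0.5, "ty": 0.9, "tz": 0, "wx": 0, "wy": 0, "wz": 0.047, "claw": -1},
    {"tx": 0.5, "ty": 0.9, "tz": 0, "wx": 0, "wy": 0, "wz": 0.047, "claw": -1},
    {"tx": 0, "ty": 0, "tz": 0, "wx": 0, "wy": 0, "wz": 0, "claw": -1},
  ],
)

```text
clock: 2.5
tool_pos: [0.5653, 0.0411, 0.2467]
eef_rot: [0.733, 0.68, 0.002, -0.001]
contact_force: [0.2, -0.6, 0.1]
opening: 0.004
finger_force: 0.0
```

```bash
python3 - <<'E'
from plant import r, vision
import cv2,numpy as np
s=r.get_state();print({k:np.round(s[k],4) for k in("clock","q","tool_pos","eef_rot","opening")})
d=vision.snapshot("wrist");np.savez("w1.npz",**d);cv2.imwrite("pics/w1.png",d["image"]);print(d["K"],d["cam_to_world"].round(3))
E
```

```text
{'clock': np.float64(2.5), 'q': array([ 0.1226,  0.6382, -0.4621,  1.7383,  0.3571,  0.8465, -0.5734]), 'tool_pos': array([0.5653, 0.0411, 0.2467]), 'eef_rot': array([ 0.7328,  0.6805,  0.0022, -0.001 ]), 'opening': np.float64(0.0042)}
[[371.64829954   0.         324.4397353 ]
 [  0.         371.64829954 236.57377205]
 [  0.           0.           1.        ]] [[ 0.997  0.071  0.018  0.57 ]
 [-0.073  0.962  0.263  0.11 ]
 [ 0.001 -0.264  0.965  0.385]
 [ 0.     0.     0.     1.   ]]
```

View pics/w1.png

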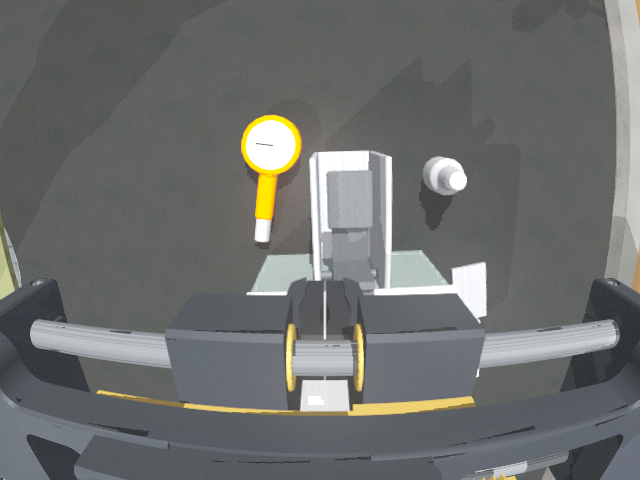

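The pad is at px (328–372, 170–228), between the cheeks at about u 313 and 388. The shut fingers sit at (325,300). The camera is on the +y side, away from the lid.

```bash
cat >> h.py <<'E'
def fish(d,uv,z):
    K=np.array(d["K"]);T=np.array(d["cam_to_world"]);uv=np.atleast_2d(uv).astype(float)
    a=(uv-K[:2,2])/K[0,0];t=np.linalg.norm(a,axis=1);s=np.sin(t)/t
    v=np.c_[a[:,0]*s,-a[:,1]*s,-np.cos(t)]@T[:3,:3].T;o=T[:3,3]
    return o+v*((z-o[2])/v[:,2])[:,None]
E
python3 - <<'E'
from h import *
d=dict(np.load("w1.npz"))
print(fish(d,[[328,171],[370,170],[373,227],[329,228],[350,199]],.1).round(4))
print("cheek tops",fish(d,[[310,157],[317,153],[370,151],[391,157],[388,288],[318,283]],.118).round(4))
print("fingertip",fish(d,[[325,282]],.239).round(4))
E
```

```text
[[0.571  0.0837 0.1   ]
 [0.6033 0.0824 0.1   ]
 [0.6035 0.037  0.1   ]
 [0.5686 0.0387 0.1   ]
 [0.5865 0.0607 0.1   ]]
cheek tops [[ 5.589e-01  9.640e-02  1.180e-01]
 [ 5.641e-01  9.890e-02  1.180e-01]
 [ 6.020e-01  9.790e-02  1.180e-01]
 [ 6.171e-01  9.270e-02  1.180e-01]
 [ 6.117e-01 -8.600e-03  1.180e-01]
 [ 5.572e-01  1.000e-04  1.180e-01]]
fingertip [[0.5659 0.05   0.239 ]]
```

Request:
drive_tool(
  targets=[
    {"tx": 0.35, "ty": 0.45, "tz": 0, "wx": 0, "wy": 0, "wz": 0.03, "claw": -1},
    {"tx": 0.37, "ty": 0.45, "tz": 0, "wx": 0, "wy": 0, "wz": 0, "claw": -1},
    {"tx": 0, "ty": 0, "tz": -0.9, "wx": 0, "wy": 0, "wz": 0, "claw": -1},
    {"tx": 0, "ty": 0, "tz": -0.9, "wx": 0, "wy": 0, "wz": 0, "claw": -1},
    {"tx": 0, "ty": 0, "tz": -0.9, "wx": 0, "wy": 0, "wz": 0, "claw": -1},
    {"tx": 0, "ty": 0, "tz": -0.9, "wx": 0, "wy": 0, "wz": 0, "claw": -1},
    {"tx": 0, "ty": 0, "tz": -0.4, "wx": 0, "wy": 0, "wz": 0, "claw": -1},
    {"tx": 0, "ty": 0, "tz": 0, "wx": 0, "wy": 0, "wz": 0, "claw": -1},
  ],
)

```text
clock: 3.35
tool_pos: [0.5841, 0.061, 0.1252]
eef_rot: [0.725, 0.689, -0.002, -0.001]
contact_force: [-0.2, 0.6, 0.1]
opening: 0.003
finger_force: 0.0
```

Request:
drive_tool(
  targets=[
    {"tx": 0.1, "ty": 0.2, "tz": 0, "wx": 0, "wy": 0, "wz": 0, "claw": -1},
    {"tx": 0, "ty": 0, "tz": -0.3, "wx": 0, "wy": 0, "wz": 0, "claw": -1},
    {"tx": 0, "ty": 0, "tz": -0.3, "wx": 0, "wy": 0, "wz": 0, "claw": -1},
    {"tx": 0, "ty": 0, "tz": -0.25, "wx": 0, "wy": 0, "wz": 0, "claw": -1},
    {"tx": 0, "ty": 0, "tz": -0.25, "wx": 0, "wy": 0, "wz": 0, "claw": -1},
    {"tx": 0, "ty": 0, "tz": -0.25, "wx": 0, "wy": 0, "wz": 0, "claw": -1},
    {"tx": 0, "ty": 0, "tz": 0, "wx": 0, "wy": 0, "wz": 0, "claw": -1},
    {"tx": 0, "ty": 0, "tz": 0, "wx": 0, "wy": 0, "wz": 0, "claw": -1},
  ],
)

```text
clock: 4.15
tool_pos: [0.5892, 0.0709, 0.0863]
eef_rot: [0.724, 0.69, 0.002, -0.0]
contact_force: [0.3, 4.8, 5.3]
opening: 0.001
finger_force: 3.1
```

```bash
python3 - <<'E'
from plant import r, vision
import cv2,numpy as np
d=vision.snapshot("scene");cv2.imwrite("pics/s1.png",d["image"][120:360,120:440])
E
```

```text
(no output)
```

View pics/s1.png

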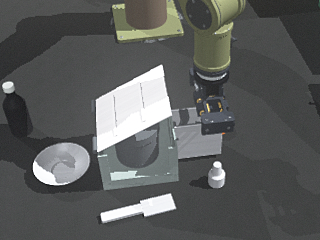

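The lid (crop px 135,105) is swinging open, so I'll lift off and let it finish.

Request:
drive_tool(
  targets=[
    {"tx": 0, "ty": 0, "tz": 0.6, "wx": 0, "wy": 0, "wz": 0, "claw": -1},
    {"tx": 0, "ty": 0, "tz": 0.9, "wx": 0, "wy": 0, "wz": 0, "claw": -1},
    {"tx": 0, "ty": 0, "tz": 0.9, "wx": 0, "wy": 0, "wz": 0, "claw": -1},
    {"tx": 0, "ty": 0, "tz": 0.9, "wx": 0, "wy": 0, "wz": 0, "claw": -1},
    {"tx": 0, "ty": 0, "tz": 0.9, "wx": 0, "wy": 0, "wz": 0, "claw": -1},
    {"tx": 0, "ty": 0, "tz": 0.9, "wx": 0, "wy": 0, "wz": 0, "claw": -1},
    {"tx": 0, "ty": 0, "tz": 0, "wx": 0, "wy": 0, "wz": 0, "claw": -1},
    {"tx": 0, "ty": 0, "tz": 0, "wx": 0, "wy": 0, "wz": 0, "claw": -1},
  ],
)

```text
clock: 5.0
tool_pos: [0.5881, 0.0673, 0.2385]
eef_rot: [0.725, 0.689, -0.001, 0.0]
contact_force: [-0.5, 0.6, 0.9]
opening: 0.009
finger_force: 0.0
```

Request:
drive_tool(
  targets=[
    {"tx": 0, "ty": 0, "tz": 0, "wx": 0, "wy": 0, "wz": 0, "claw": -1},
    {"tx": 0, "ty": 0, "tz": 0, "wx": 0, "wy": 0, "wz": 0, "claw": -1},
    {"tx": 0, "ty": 0, "tz": 0, "wx": 0, "wy": 0, "wz": 0, "claw": -1},
    {"tx": 0, "ty": 0, "tz": 0, "wx": 0, "wy": 0, "wz": 0, "claw": -1},
    {"tx": 0, "ty": 0, "tz": 0, "wx": 0, "wy": 0, "wz": 0, "claw": -1},
    {"tx": 0, "ty": 0, "tz": 0, "wx": 0, "wy": 0, "wz": 0, "claw": -1},
    {"tx": 0, "ty": 0, "tz": 0, "wx": 0, "wy": 0, "wz": 0, "claw": -1},
    {"tx": 0, "ty": 0, "tz": 0, "wx": 0, "wy": 0, "wz": 0, "claw": -1},
  ],
)

```text
clock: 5.8
tool_pos: [0.5885, 0.0686, 0.2393]
eef_rot: [0.724, 0.689, 0.0, 0.0]
contact_force: [0.2, 0.5, 0.5]
opening: 0.008
finger_force: 0.0
```

```bash
python3 - <<'E'
from plant import r, vision
import cv2,numpy as np
out=[]
for n in("scene","top","wrist"):
    d=vision.snapshot(n);np.savez(n+"2.npz",**d);out.append(d["image"])
a=cv2.resize(out[0][150:330,160:400],(400,300));b=cv2.resize(out[1][150:300,270:470],(400,300))
cv2.imwrite("pics/c2.png",np.vstack([np.hstack([a,b]),np.hstack([cv2.resize(out[2],(400,300)),np.zeros((300,400,3),np.uint8)])]))
E
```

```text
(no output)
```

View pics/c2.png

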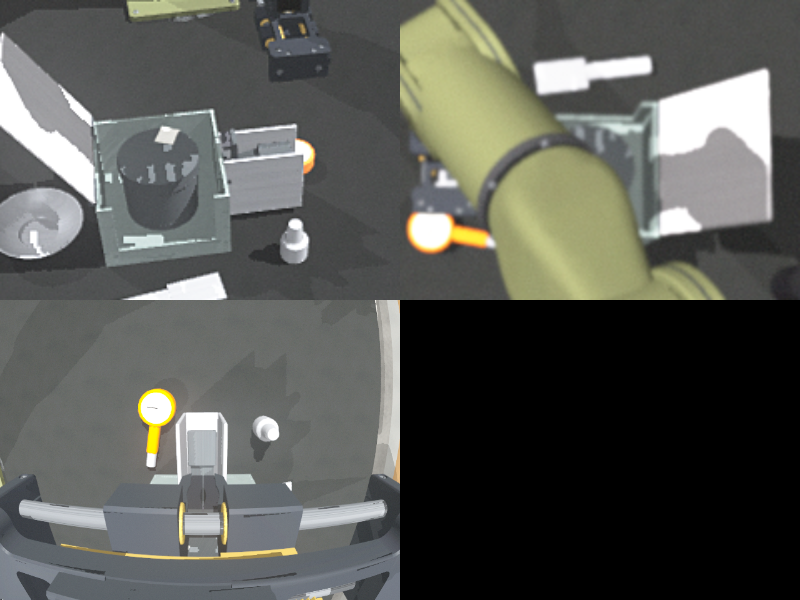

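The lid is open (scene crop about px 45,110). The paper tongue shows on the tub's top at scene px of about (260,231), on its back side. Next I'll measure its angle.

```bash
cat >> h.py <<'E'
C=np.array([.5803,-.0995]);TH=np.arctan2(-.042,.999)
def label(d,C=C):
    im=d["image"].astype(int)
    u,v=np.meshgrid(np.arange(640),np.arange(480))
    W=plane(d,np.c_[u.ravel(),v.ravel()],.116)[:,:2].reshape(480,640,2)
    R=np.linalg.norm(W-C,axis=2);a=np.degrees(np.arctan2(W[...,1]-C[1],W[...,0]-C[0])-TH)
    return im,W,R,a
E
python3 - <<'E'
from h import *
d=dict(np.load("scene2.npz"));im,W,R,a=label(d)
m=((R<.062)&(im.min(2)>150)).astype(np.uint8)
n,l,st,ce=cv2.connectedComponentsWithStats(m)
for i in range(1,n):
    if st[i,4]>15:
        p=W[l==i];c=p.mean(0)-C;print(st[i],ce[i],p.mean(0).round(4),"r",np.hypot(*c).round(4),"ang",np.degrees(np.arctan2(c[1],c[0])-TH).round(1),im[l==i].mean(0), R[l==i].min(),R[l==i].max())
# tub rim check: cloud points at top height within box
P=cloud(d);q=P[(P[...,2]>.1135)&(P[...,2]<.12)&(R<.068)]
print(len(q),q.min(0),q.max(0),cv2.minEnclosingCircle(q[:,:2].astype(np.float32)))
# hinge check
E
```

```text
[253 226  15  11 112] [259.77678571 230.80357143] [ 0.5408 -0.0815] r 0.0434 ang 157.8 [221.89285714 225.98214286 226.34821429] 0.028200767703252687 0.0598587978679933
1290 [ 0.52529753 -0.15363251  0.1135278 ] [ 0.63706993 -0.04491005  0.11999261] ((0.5805521011352539, -0.09941564500331879), 0.05658576637506485)
```

Request:
drive_tool(
  targets=[
    {"tx": -0.24, "ty": -0.76, "tz": 0, "wx": 0, "wy": 0, "wz": 0, "claw": -1},
    {"tx": -0.24, "ty": -0.76, "tz": 0, "wx": 0, "wy": 0, "wz": 0, "claw": -1},
    {"tx": -0.24, "ty": -0.76, "tz": 0, "wx": 0, "wy": 0, "wz": 0, "claw": -1},
    {"tx": -0.24, "ty": -0.76, "tz": 0, "wx": 0, "wy": 0, "wz": 0, "claw": -1},
    {"tx": -0.24, "ty": -0.76, "tz": -0.3, "wx": 0, "wy": 0, "wz": 0, "claw": -1},
    {"tx": -0.24, "ty": -0.76, "tz": -0.7, "wx": 0, "wy": 0, "wz": 0, "claw": -1},
    {"tx": -0.24, "ty": -0.76, "tz": -0.9, "wx": 0, "wy": 0, "wz": 0, "claw": -1},
    {"tx": 0, "ty": 0, "tz": -0.9, "wx": 0, "wy": 0, "wz": 0, "claw": -1},
  ],
)

```text
clock: 6.75
tool_pos: [0.5369, -0.0958, 0.1544]
eef_rot: [0.726, 0.687, -0.001, 0.001]
contact_force: [-0.0, -0.2, -0.3]
opening: 0.003
finger_force: 0.0
```

Request:
drive_tool(
  targets=[
    {"tx": 0, "ty": 0, "tz": -0.4, "wx": 0, "wy": 0, "wz": 0, "claw": -1},
    {"tx": 0, "ty": 0, "tz": -0.3, "wx": 0, "wy": 0, "wz": 0, "claw": -1},
    {"tx": 0, "ty": 0, "tz": -0.2, "wx": 0, "wy": 0, "wz": 0, "claw": -1},
    {"tx": 0, "ty": 0, "tz": -0.15, "wx": 0, "wy": 0, "wz": 0, "claw": -1},
    {"tx": 0, "ty": 0, "tz": -0.1, "wx": 0, "wy": 0, "wz": 0, "claw": -1},
    {"tx": 0, "ty": 0, "tz": 0, "wx": 0, "wy": 0, "wz": 0, "claw": -1},
    {"tx": 0, "ty": 0, "tz": 0, "wx": 0, "wy": 0, "wz": 0, "claw": -1},
    {"tx": 0, "ty": 0, "tz": 0, "wx": 0, "wy": 0, "wz": 0, "claw": -1},
  ],
)

```text
clock: 7.55
tool_pos: [0.5387, -0.0902, 0.1224]
eef_rot: [0.724, 0.69, 0.001, 0.001]
contact_force: [-2.1, 0.5, 9.0]
opening: 0.002
finger_force: 4.6
```

```bash
python3 -c "
import numpy as np
a=np.radians(167.6-np.arange(17)*157.8/16);p=.043*np.c_[np.cos(a),np.sin(a)]/.03
print(np.diff(p,axis=0).round(2).tolist())"
```

```text
[[0.07, 0.24], [0.11, 0.22], [0.15, 0.2], [0.18, 0.17], [0.21, 0.13], [0.23, 0.1], [0.24, 0.06], [0.25, 0.02], [0.24, -0.03], [0.24, -0.07], [0.22, -0.11], [0.2, -0.14], [0.17, -0.18], [0.14, -0.2], [0.1, -0.22], [0.06, -0.24]]
```

Request:
drive_tool(
  targets=[
    {"tx": 0, "ty": 0, "tz": -0.1, "wx": 0, "wy": 0, "wz": 0, "claw": -1},
    {"tx": 0.07, "ty": 0.24, "tz": 0, "wx": 0, "wy": 0, "wz": 0, "claw": -1},
    {"tx": 0.11, "ty": 0.22, "tz": 0, "wx": 0, "wy": 0, "wz": 0, "claw": -1},
    {"tx": 0.15, "ty": 0.2, "tz": 0, "wx": 0, "wy": 0, "wz": 0, "claw": -1},
    {"tx": 0.18, "ty": 0.17, "tz": 0, "wx": 0, "wy": 0, "wz": 0, "claw": -1},
    {"tx": 0.21, "ty": 0.13, "tz": 0, "wx": 0, "wy": 0, "wz": 0, "claw": -1},
    {"tx": 0.23, "ty": 0.1, "tz": 0, "wx": 0, "wy": 0, "wz": 0, "claw": -1},
    {"tx": 0, "ty": 0, "tz": 0, "wx": 0, "wy": 0, "wz": 0, "claw": -1},
  ],
)

```text
clock: 8.35
tool_pos: [0.5692, -0.0588, 0.1202]
eef_rot: [0.724, 0.689, 0.002, 0.002]
contact_force: [-0.0, -0.1, 12.3]
opening: 0.007
finger_force: 6.0
```

```bash
cat > lab.py <<'E'
from h import *
from plant import r,vision
C=np.array([.5805,-.0994])
s=r.get_state();p=s["tool_pos"][:2]-C
print("finger r,ang(caddy)",np.hypot(*p).round(4),np.degrees(np.arctan2(p[1],p[0])-TH).round(1),s["tool_pos"].round(4))
d=vision.snapshot("scene");im,W,R,a=label(d,C)
cv2.imwrite("pics/last.png",cv2.resize(d["image"][150:330,160:400],(800,600)))
m=((R<.058)&(R>.02)&(im.min(2)>130)).astype(np.uint8)
n,l,st,ce=cv2.connectedComponentsWithStats(m)
for i in range(1,n):
    if st[i,4]>15:
        c=W[l==i].mean(0)-C;print(st[i],"r",np.hypot(*c).round(4),"ang",np.degrees(np.arctan2(c[1],c[0])-TH).round(1),im[l==i].mean(0).round())
E
python3 lab.py
```

```text
finger r,ang(caddy) 0.0421 108.0 [ 0.5692 -0.0588  0.1202]
[256 244  24  18 256] r 0.0386 ang 38.8 [159. 154. 146.]
[235 251   5   8  28] r 0.047 ang -57.0 [163. 157. 150.]
[246 250   6  10  50] r 0.0342 ang -24.7 [162. 156. 148.]
```

Request:
drive_tool(
  targets=[
    {"tx": 0.24, "ty": 0.06, "tz": 0, "wx": 0, "wy": 0, "wz": 0, "claw": -1},
    {"tx": 0.25, "ty": 0.02, "tz": 0, "wx": 0, "wy": 0, "wz": 0, "claw": -1},
    {"tx": 0.24, "ty": -0.03, "tz": 0, "wx": 0, "wy": 0, "wz": 0, "claw": -1},
    {"tx": 0.24, "ty": -0.07, "tz": 0, "wx": 0, "wy": 0, "wz": 0, "claw": -1},
    {"tx": 0.22, "ty": -0.11, "tz": 0, "wx": 0, "wy": 0, "wz": 0, "claw": -1},
    {"tx": 0.2, "ty": -0.14, "tz": 0, "wx": 0, "wy": 0, "wz": 0, "claw": -1},
    {"tx": 0.17, "ty": -0.18, "tz": 0, "wx": 0, "wy": 0, "wz": 0, "claw": -1},
    {"tx": 0, "ty": 0, "tz": 0, "wx": 0, "wy": 0, "wz": 0, "claw": -1},
  ],
)

```text
clock: 9.2
tool_pos: [0.6164, -0.072, 0.1206]
eef_rot: [0.725, 0.689, 0.003, 0.002]
contact_force: [-0.5, 0.3, 12.1]
opening: 0.005
finger_force: 5.8
```

```bash
python3 lab.py
```

```text
finger r,ang(caddy) 0.0451 39.7 [ 0.6164 -0.072   0.1206]
[260 229   3   9  17] r 0.037 ang 148.9 [151. 247. 255.]
[240 233   6  12  50] r 0.0315 ang -129.8 [163. 157. 150.]
[241 253   6   4  19] r 0.0393 ang -39.9 [164. 158. 150.]
```

View pics/last.png

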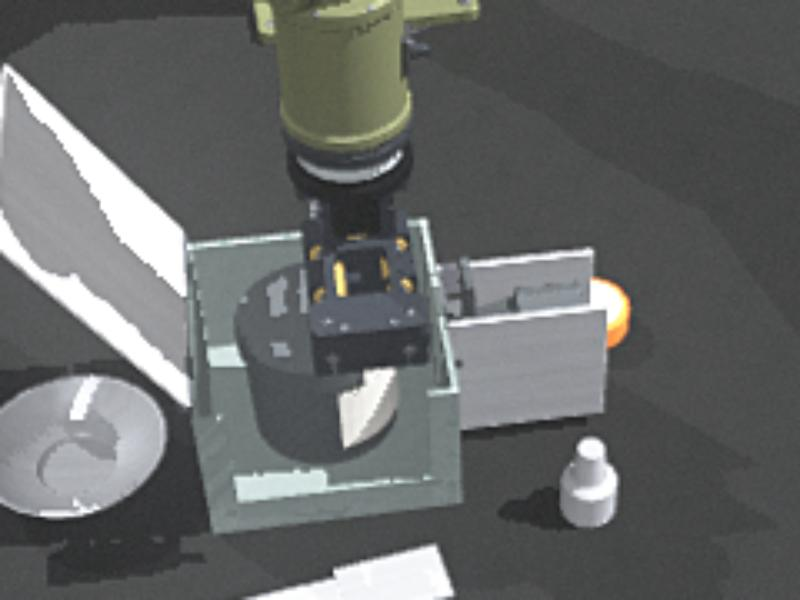

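The label shows on the tub's front right (crop px about 370,405), about 28° short, so it turned with the finger. I'll finish the arc and lift.

Request:
drive_tool(
  targets=[
    {"tx": 0.13, "ty": -0.2, "tz": 0, "wx": 0, "wy": 0, "wz": 0, "claw": -1},
    {"tx": 0.09, "ty": -0.22, "tz": 0, "wx": 0, "wy": 0, "wz": 0, "claw": -1},
    {"tx": 0.05, "ty": -0.24, "tz": 0, "wx": 0, "wy": 0, "wz": 0, "claw": -1},
    {"tx": 0, "ty": 0, "tz": 0, "wx": 0, "wy": 0, "wz": 0, "claw": -1},
    {"tx": 0, "ty": 0, "tz": 0, "wx": 0, "wy": 0, "wz": 0, "claw": -1},
    {"tx": 0, "ty": 0, "tz": 0.3, "wx": 0, "wy": 0, "wz": 0, "claw": -1},
    {"tx": 0, "ty": 0, "tz": 0.8, "wx": 0, "wy": 0, "wz": 0, "claw": -1},
    {"tx": 0, "ty": 0, "tz": 0.9, "wx": 0, "wy": 0, "wz": 0, "claw": -1},
  ],
)

```text
clock: 10.05
tool_pos: [0.621, -0.0923, 0.1783]
eef_rot: [0.724, 0.69, -0.0, -0.0]
contact_force: [-0.5, 0.7, 0.3]
opening: 0.007
finger_force: 0.0
```

Request:
drive_tool(
  targets=[
    {"tx": -0.5, "ty": 0.3, "tz": 0.8, "wx": 0, "wy": 0, "wz": 0, "claw": -1},
    {"tx": -0.7, "ty": 0.5, "tz": 0.6, "wx": 0, "wy": 0, "wz": 0, "claw": -1},
    {"tx": -0.8, "ty": 0.5, "tz": 0, "wx": 0, "wy": 0, "wz": 0, "claw": -1},
    {"tx": -0.8, "ty": 0.5, "tz": 0, "wx": 0, "wy": 0, "wz": 0, "claw": -1},
    {"tx": -0.8, "ty": 0.5, "tz": 0, "wx": 0, "wy": 0, "wz": 0, "claw": -1},
    {"tx": 0, "ty": 0, "tz": 0, "wx": 0, "wy": 0, "wz": 0, "claw": -1},
    {"tx": 0, "ty": 0, "tz": 0, "wx": 0, "wy": 0, "wz": 0, "claw": -1},
    {"tx": 0, "ty": 0, "tz": 0, "wx": 0, "wy": 0, "wz": 0, "claw": -1},
  ],
)

```text
clock: 10.85
tool_pos: [0.5146, -0.024, 0.2201]
eef_rot: [0.725, 0.689, 0.0, 0.001]
contact_force: [0.7, 0.1, -0.5]
opening: 0.005
finger_force: 0.0
```

```bash
python3 lab.py
```

```text
finger r,ang(caddy) 0.1001 133.6 [ 0.5146 -0.024   0.2201]
[ 231  227   48   36 1103] r 0.0027 ang 96.6 [171. 167. 161.]
```

View pics/last.png

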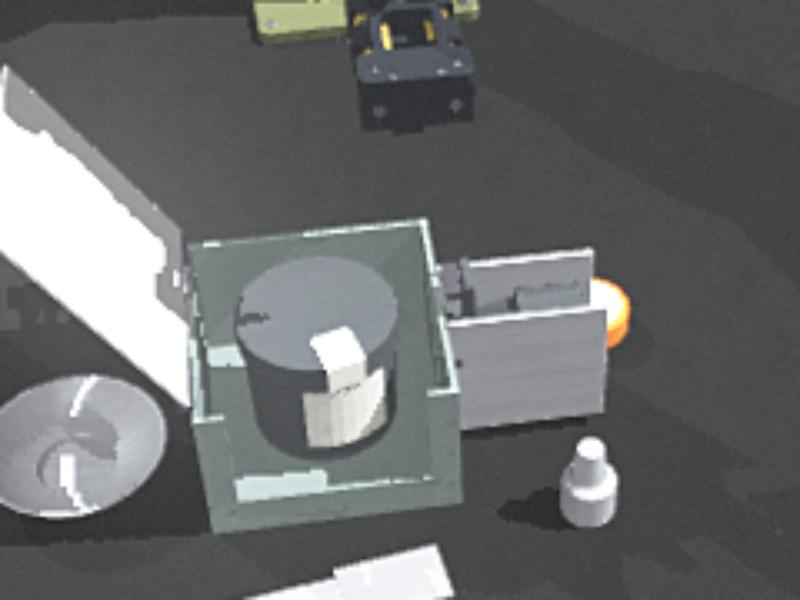

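The tongue is at crop px (340,355) and the label at (345,410), near the front. I'll measure it with a higher brightness threshold.

```bash
sed -i 's/min(2)>130/min(2)>190/' lab.py; sed -i 's/^for i/P=cloud(d)\nfor i/' lab.py; cat >> lab.py <<'E'
        k=(l==i)&(R>.028)&(R<.052);c=W[k].mean(0)-C;print("band",k.sum(),np.degrees(np.arctan2(c[1],c[0])-TH).round(1),np.hypot(*c).round(4))
E
python3 lab.py
```

```text
finger r,ang(caddy) 0.1 133.6 [ 0.5146 -0.0242  0.2199]
[253 248  17  15 160] r 0.0389 ang 18.9 [249. 250. 250.]
band 107 19.0 0.039
```

Request:
drive_tool(
  targets=[
    {"tx": 0.6, "ty": -0.3, "tz": 0, "wx": 0, "wy": 0, "wz": 0, "claw": -1},
    {"tx": 0.7, "ty": -0.34, "tz": 0, "wx": 0, "wy": 0, "wz": 0, "claw": -1},
    {"tx": 0.7, "ty": -0.34, "tz": 0, "wx": 0, "wy": 0, "wz": 0, "claw": -1},
    {"tx": 0.7, "ty": -0.34, "tz": -0.5, "wx": 0, "wy": 0, "wz": 0, "claw": -1},
    {"tx": 0.63, "ty": -0.31, "tz": -0.7, "wx": 0, "wy": 0, "wz": 0, "claw": -1},
    {"tx": 0, "ty": 0, "tz": -0.8, "wx": 0, "wy": 0, "wz": 0, "claw": -1},
    {"tx": 0, "ty": 0, "tz": -0.4, "wx": 0, "wy": 0, "wz": 0, "claw": -1},
    {"tx": 0, "ty": 0, "tz": 0, "wx": 0, "wy": 0, "wz": 0, "claw": -1},
  ],
)

```text
clock: 11.75
tool_pos: [0.612, -0.0726, 0.1458]
eef_rot: [0.724, 0.689, -0.001, -0.001]
contact_force: [0.3, 0.2, -0.3]
opening: 0.005
finger_force: 0.0
```

Request:
drive_tool(
  targets=[
    {"tx": 0, "ty": 0, "tz": -0.3, "wx": 0, "wy": 0, "wz": 0, "claw": -1},
    {"tx": 0, "ty": 0, "tz": -0.25, "wx": 0, "wy": 0, "wz": 0, "claw": -1},
    {"tx": 0, "ty": 0, "tz": -0.15, "wx": 0, "wy": 0, "wz": 0, "claw": -1},
    {"tx": 0, "ty": 0, "tz": -0.15, "wx": 0, "wy": 0, "wz": 0, "claw": -1},
    {"tx": 0, "ty": 0, "tz": -0.1, "wx": 0, "wy": 0, "wz": 0, "claw": -1},
    {"tx": 0, "ty": 0, "tz": 0, "wx": 0, "wy": 0, "wz": 0, "claw": -1},
    {"tx": 0, "ty": 0, "tz": 0, "wx": 0, "wy": 0, "wz": 0, "claw": -1},
    {"tx": 0, "ty": 0, "tz": 0, "wx": 0, "wy": 0, "wz": 0, "claw": -1},
  ],
)

```text
clock: 12.55
tool_pos: [0.614, -0.0722, 0.1211]
eef_rot: [0.724, 0.689, 0.001, 0.001]
contact_force: [-2.1, 0.2, 10.8]
opening: 0.006
finger_force: 5.4
```

Request:
drive_tool(
  targets=[
    {"tx": 0.1, "ty": -0.14, "tz": 0, "wx": 0, "wy": 0, "wz": 0, "claw": -1},
    {"tx": 0.09, "ty": -0.16, "tz": 0, "wx": 0, "wy": 0, "wz": 0, "claw": -1},
    {"tx": 0.06, "ty": -0.16, "tz": 0, "wx": 0, "wy": 0, "wz": 0, "claw": -1},
    {"tx": 0, "ty": 0, "tz": 0, "wx": 0, "wy": 0, "wz": 0, "claw": -1},
    {"tx": 0, "ty": 0, "tz": 0, "wx": 0, "wy": 0, "wz": 0, "claw": -1},
    {"tx": 0, "ty": 0, "tz": 0.3, "wx": 0, "wy": 0, "wz": 0, "claw": -1},
    {"tx": 0, "ty": 0, "tz": 0.8, "wx": 0, "wy": 0, "wz": 0, "claw": -1},
    {"tx": 0, "ty": 0, "tz": 0.9, "wx": 0, "wy": 0, "wz": 0, "claw": -1},
  ],
)

```text
clock: 13.35
tool_pos: [0.6201, -0.0862, 0.1794]
eef_rot: [0.724, 0.689, -0.001, -0.001]
contact_force: [0.7, -0.2, -0.1]
opening: 0.003
finger_force: 0.0
```

Request:
drive_tool(
  targets=[
    {"tx": -0.5, "ty": 0.3, "tz": 0.8, "wx": 0, "wy": 0, "wz": 0, "claw": -1},
    {"tx": -0.7, "ty": 0.5, "tz": 0.6, "wx": 0, "wy": 0, "wz": 0, "claw": -1},
    {"tx": -0.8, "ty": 0.5, "tz": 0, "wx": 0, "wy": 0, "wz": 0, "claw": -1},
    {"tx": -0.8, "ty": 0.5, "tz": 0, "wx": 0, "wy": 0, "wz": 0, "claw": -1},
    {"tx": -0.8, "ty": 0.5, "tz": 0, "wx": 0, "wy": 0, "wz": 0, "claw": -1},
    {"tx": 0, "ty": 0, "tz": 0, "wx": 0, "wy": 0, "wz": 0, "claw": -1},
    {"tx": 0, "ty": 0, "tz": 0, "wx": 0, "wy": 0, "wz": 0, "claw": -1},
    {"tx": 0, "ty": 0, "tz": 0, "wx": 0, "wy": 0, "wz": 0, "claw": -1},
  ],
)

```text
clock: 14.15
tool_pos: [0.5139, -0.0178, 0.2214]
eef_rot: [0.725, 0.689, 0.0, 0.001]
contact_force: [-0.0, -0.6, -0.2]
opening: 0.003
finger_force: 0.0
```

```bash
python3 lab.py
```

```text
finger r,ang(caddy) 0.1053 131.6 [ 0.5139 -0.0178  0.2214]
[248 250  14  12 147] r 0.0367 ang -2.3 [250. 250. 250.]
band 109 -1.9 0.0389
```

View pics/last.png

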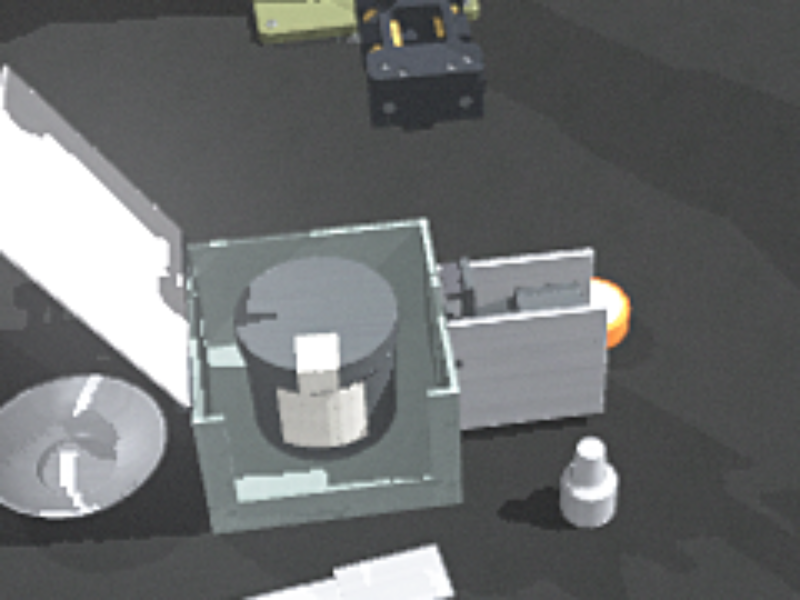

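The tongue (px 318,360) and label (322,415) face squarely out, about 2° off, well inside the 10° allowed. The lid is open, the hook is at rest and the arm is clear.

```bash
python3 -c "
from plant import workorder
print(workorder.finish_job())"
```

```text
the job is handed in; nothing more can be done
None
```

I handed the job in at about 14 s of the 58 s: the lid is open, the hook has sprung back, the tub's label faces the front to within about 2° (about 2 mm), and the arm is clear; hand-in returned no verdict.

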